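Tip the garlic into its crock and press the lid home

ROBOT

A 6-joint arm with a two-finger parallel gripper is mounted at the origin on a cart in front of the work surface, level with it; the furniture and walls round the work are solid. World frame = base frame: x ahead of the robot, y to its left, z up, the work surface at z = 0. Lengths are in mm, angles in degrees, forces in N, time in s.
With the tool pointing down it reaches from about 300 to 850 mm from the base axis. Payload 4.2 kg.
Tool frame: the origin (TCP) lies on the centre line of the jaws, within the pads' length; the fingertips stand 14 mm ahead of it and the grasp point (between the pads) lies 5 mm behind it; z points along the fingers, y is the line along which they close (so a half turn about z gives the same grasp; the last joint's range is limited). The gripper opens to 91 mm and grips with 3 to 60 N. Pads are 32 mm wide; open, the fingers measure 118 mm over their backs; the gripper's body (76 mm by 178 mm) begins 60 mm behind the grasp point.
Start: joints at [-73.969, 18.312, 89.639, -0, 72.044, -1.146], TCP at [169.817, -549.367, 227.976] pointing down, gripper open.
Joint ranges: [-177.97, 177.97], [-48.28, 115.42], [12.27, 149.76], [-77.06, 257.06], [2.81, 150.46], [-146.56, 146.56]. Speed limits (degrees/s): [147.25, 147.25, 180, 180, 180, 180].

INTERFACE

Orientations are given as [roll, pitch, yaw] about the fixed x, y, z axes, in that order (R = Rz(yaw) Ry(pitch) Rx(roll)).
In Python, from workcell import * gives the robot as it stands. The module is installed in compiled form; this text tells all that it offers.
- The arm moves only by the shell command python3 -m crank 'ROWS' [FORCE]. ROWS is JSON, a list of rows, each an object of numbers: "grip": the finger opening in m, from 0 to 0.0912; "x", "y", "z": the shift along the tool's x, y, z in m; "yaw": the turn about the tool's z in rad. In form: [{"grip": .., "x": .., "y": .., "z": .., "yaw": ..}, ...]. A call has exactly 5 rows; each row is the pose to reach, as a shift and turn from the pose commanded when the call began, along the tool's axes at that moment; what a row does not reach only later rows make up. A row lasts 1/12 s, in which the tool goes at most 41.7 mm and 7.16 degrees, less where a joint would pass 70% of its speed; a pose out of reach is approached as far as the arm can. A call with a gripper value outside its range is refused whole. The fingers move at their own pace and stop on an object; FORCE is the grip in N (left out, the last holds). Time passes only in rows, so rows that repeat a pose let the fingers close, or fill a call up. It gives the time, the measured TCP pose, the force, the opening and the grip force at its end, in the units of the state.
- state(): the state, without advancing time (a new reading comes with each control period).
- grab_frame(name): name is "scene" or "top"; returns the picture (384x512x3 uint8, red, green, blue); there is no depth.
- camera_model(name): a dict with "intrinsics" (3x3 intrinsics, pixels), "R" (3x3) and "t" (3): a world point X has camera coordinates R X + t. Camera axes: x right, y down, z forward; pixel columns grow to the right and rows downward; lengths in mm; the calibration is good to about 2 mm. A picture is of the moment at which its call begins. camera_model takes no time and is no camera call.
- job_done(): hands the job in; it is judged then, once.
The state is a dict: "time_s": time; "qpos": joint angles; "qvel": joint speeds; "effort": joint torques, N m; "ee_pos": TCP position; "ee_rot": TCP orientation; "force": force on the tool from outside, world axes, zero at the start; "torque": the same for the moment, N m; "gripper_width": finger opening in mm; "gripper_force": force on a finger pad.
Only numpy, scipy, OpenCV 4.12 (cv2) and the standard library are available. Lean on these libraries where they do the work, as an engineer would, in place of code of your own. Each camera call takes 0.05 s, during which the arm holds its last target. There are 200 camera calls.

TASK

Pick up the metal tray by its handle, tip the three garlic bulbs into the round white storage crock, and set the empty tray back down flat on the worktop beside the crock. Then set the flat wooden lid into the crock's mouth without dropping it, and press it down against the stiff seal until it sits level and flush with the rim all round. Leave the tea glass, the salt mill and the spice jar standing where they are.

Things in the scene. Friction and masses are not known exactly. Their poses are not given: they have to be found in the camera images.
- crock: round white ceramic crock, 176 mm wide, 115 high, fixed; origin at the centre of its underside. Bore 160 mm, inside floor 6 mm up. 12 mm below the rim a ledge narrows the bore to 137 mm; on it three stiff grey seal segments hold a lid that is merely laid in 8 mm proud. Pressed with about 12 N in all they give way and stay down, and the lid rests on the ledge.
- lid: flat round wooden lid on the worktop: disc 150 mm across, 12 thick, with an upright round knob in the middle, 36 mm across, 24 high (top 36 above the underside); 0.2 kg. Origin at the centre of the underside, z up. Pressed home, its underside is 103 mm above the crock's origin and the disc's top is flush with the rim.
- tray: metal tray, 170 mm long (x), 86 wide (y), 0.2 kg; floor 3 mm thick, sides 30 high, back wall 45 high at x=-85; pouring end at x=+85 has only a 7 mm lip. Handle: wooden bar along y, 86 long, 12 thick in x, 22 tall, centre at x=-131, z=46, on side arms at y=+-40; 40 mm free gap between bar and back wall. Origin at the centre of the tray's underside.
- garlic_a_mid (a point): middle of a garlic bulb, about 48 mm across and 51 mm high, light, which lies in the tray; the point is 25 mm above its underside, z along its stem
- garlic_b_mid (a point): middle of a garlic bulb, about 48 mm across and 51 mm high, light, which lies in the tray; the point is 25 mm above its underside, z along its stem
- garlic_c_mid (a point): middle of a garlic bulb, about 48 mm across and 51 mm high, light, which lies in the tray; the point is 25 mm above its underside, z along its stem
- tea_glass: empty clear tumbler, 80 mm across and 102 mm high, a bystander; origin at the centre of its underside
- salt_mill: small salt mill with a black head, 42 mm across and 123 mm high, a bystander; origin at the centre of its underside
- spice_jar: spice jar with a red cap, right of the tea glass, 47 mm across and 97 mm high, a bystander; origin at the centre of its underside
Things that resemble listed ones, but are neither listed nor needed, are in the scene too. There is more than one size of the tray; the job needs the larger.

How it is judged (in metres and radians):
On the way, in this order (a step that is already met when the one before it is completed fails the run):
1. the tray is lifted and tipped (angle between tray's own z axis and vertical above 0.3 rad and height (world z) of tray above 0.06 m), for 0.1 s.
2. all three garlic bulbs are in the crock (horizontal distance between each of garlic_a_mid, garlic_b_mid, garlic_c_mid and crock below 0.07 m and height (world z) of each of garlic_a_mid, garlic_b_mid, garlic_c_mid below 0.095 m), for 0.2 s.
3. the tray stands flat on the worktop beside the crock, let go (height (world z) of tray below 0.008 m and angle between tray's own z axis and vertical below 0.06 rad and horizontal distance between tray and crock above 0.13 m and contact force between tray and the fingers below 0.1 N), for 0.2 s.
At the end, for the whole second after the job is handed in: All bulbs in the crock (middles within 70 mm of its axis, below 95 mm); tray on the worktop (8 mm, level to 0.06 rad), middle over 130 mm from the crock axis; lid centred to 8 mm, level to 0.03 rad, underside 100 to 105.5 mm above the crock origin (103 is flush); lid and tray at rest (all of step 2 and height (world z) of tray below 0.008 m and angle between tray's own z axis and vertical below 0.06 rad and horizontal distance between tray and crock above 0.13 m and horizontal distance between lid and crock below 0.008 m and z of lid in the frame of crock between 0.1 and 0.1055 m and angle between lid's own z axis and vertical below 0.03 rad and linear speed of each of lid, tray below 0.01 m/s); the robot touches nothing.
It fails at once if the lid is dropped (falls faster than 0.6 m/s, not held, over the crock) (linear speed of lid above 0.6 m/s and horizontal distance between lid and crock below 0.1 m and contact force between lid and the fingers below 0.05 N).
It fails at once if the tea glass is pushed more than 30 mm or tipped over (distance of tea_glass from where it was at the start of the episode above 0.03 m or angle between tea_glass's own z axis and vertical above 0.3 rad).
It fails at once if the salt mill is pushed more than 30 mm or tipped over (distance of salt_mill from where it was at the start of the episode above 0.03 m or angle between salt_mill's own z axis and vertical above 0.3 rad).
It fails at once if the spice jar is pushed more than 30 mm or tipped over (distance of spice_jar from where it was at the start of the episode above 0.03 m or angle between spice_jar's own z axis and vertical above 0.3 rad).
It also fails if it takes over 61 s, if anything falls off the work surface, if the arm or the gripper's body presses on something with over 40 N, if the wrist force passes 120 N, or if a joint passes its speed limit or range.

## Working session

There is one attempt and no reset: what is moved stays moved. The work goes in short steps, Python scripts to look and compute and a shell command to move; the robot and the scene stay as the last step left them, time stands still between calls to the robot, and variables do not carry over. Pictures are saved under pics/ and viewed, at most 10 in all, crops included, and the job is handed in when it is done.

```bash
mkdir -p pics
python3 - <<'E'
from workcell import *
import cv2,numpy as np
for n in("scene","top"):
    f=grab_frame(n); cv2.imwrite(f"pics/{n}0.png",f[:,:,::-1]); m=camera_model(n); print(n,np.array(m["intrinsics"]).tolist(),np.round(m["R"],4).tolist(),m["t"])
print(state())
E
```

```text
scene [[411.0209068098011, 0.0, 256.57581509202464], [0.0, 411.0209068098011, 196.74738103892474], [0.0, 0.0, 1.0]] [[0.872, -0.4895, -0.0061], [-0.4078, -0.7195, -0.5621], [0.2708, 0.4926, -0.827]] [-493.57265482  291.64364533 1182.15255764]
top [[357.5593035330479, 0.0, 262.6465181290493], [0.0, 357.5593035330479, 187.6545175045708], [0.0, 0.0, 1.0]] [[-0.0278, -0.9994, -0.0223], [-0.9872, 0.0309, -0.1565], [0.1571, 0.0177, -0.9874]] [ 66.01665024 570.65736038 842.47346154]
{'time_s': 0.1, 'qpos': array([-7.39697472e+01,  1.83456330e+01,  8.96993274e+01,  5.43286094e-04,
        7.20441269e+01, -1.14658148e+00]), 'qvel': array([ 0.01465774, -0.07304326, -0.13981056,  0.01920174, -0.0051872 ,
       -0.0768444 ]), 'effort': array([ 1.13406419e-03, -4.13330483e+01, -2.32508129e+01,  7.29377568e-02,
        4.21460846e-02, -5.82277335e-05]), 'ee_pos': array([ 169.6874135 , -548.93790972,  227.2284517 ]), 'ee_rot': array([-1.79910941e+02, -2.29912096e-03,  1.71766646e+01]), 'force': array([0.13664451, 0.21080623, 0.52240139]), 'torque': array([-0.02540802,  0.00247808, -0.00694372]), 'gripper_force': 0.0, 'gripper_width': 91.21849225046456}
```

View pics/scene0.png

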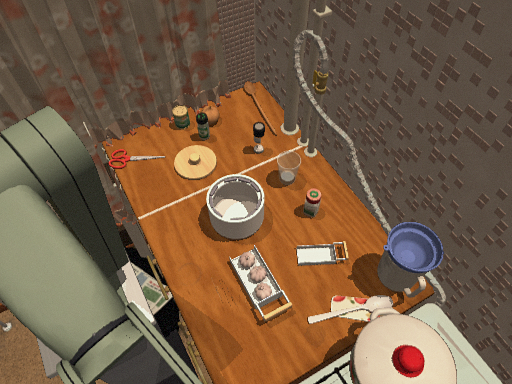

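View pics/top0.png

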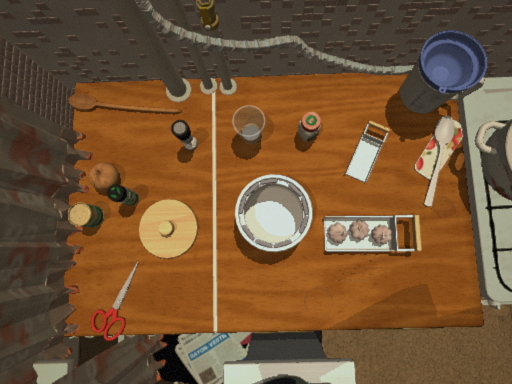

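The larger tray with bulbs is at top (372,234), with its handle toward the right. The smaller empty tray is at top (367,155), so it is the decoy. The lid is at top (168,229) and the crock at (274,212). I'll confirm these in enlarged crops.

```bash
cat > h.py <<'E'
import cv2,numpy as np
from workcell import *
def ray(n,p,z):
    m=camera_model(n);K=np.array(m["intrinsics"]);R=np.array(m["R"]);t=np.array(m["t"])
    c=-R.T@t; d=R.T@np.linalg.inv(K)@[p[0],p[1],1]; return (c+d*(z-c[2])/d[2])[:2]
def proj(n,X):
    m=camera_model(n);c=np.array(m["R"])@np.array(X,float).T+np.array(m["t"])[:,None];p=np.array(m["intrinsics"])@c;return (p[:2]/p[2]).T
E
python3 - <<'E'
from h import *
a=cv2.imread("pics/top0.png");b=cv2.imread("pics/scene0.png")
A=cv2.resize(a[205:262,315:427],None,fx=7,fy=7,interpolation=cv2.INTER_CUBIC)[:, :790]
B=cv2.resize(b[242:324,222:296],None,fx=5,fy=5,interpolation=cv2.INTER_CUBIC)
B=cv2.resize(b[242:324,222:296],(280,310)) if 0 else B
im=np.zeros((399,784,3),np.uint8);im[:]=A[:399,:784]
cv2.imwrite("pics/c1.png",im);cv2.imwrite("pics/c2.png",B)
# rough
print("crock",ray("top",(274,212),115),"tray handle",ray("top",(417,233),57),"lid",ray("top",(168,229),12))
E
```

```text
crock [504.80426291  23.75903587] tray handle [ 449.78000244 -315.42801036] lid [478.65796314 293.77593239]
```

View pics/c1.png

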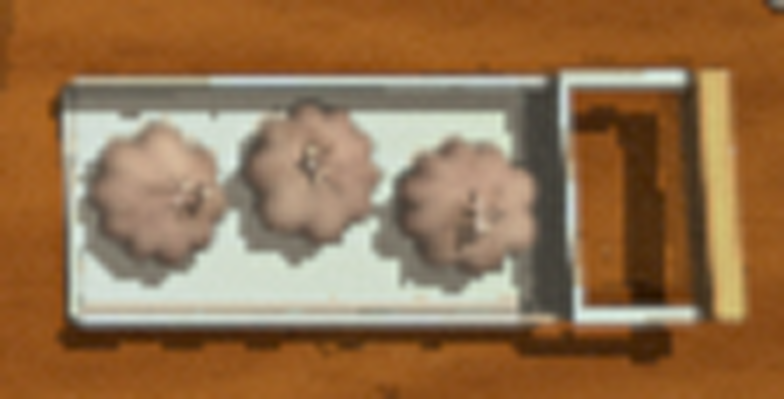

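View pics/c2.png

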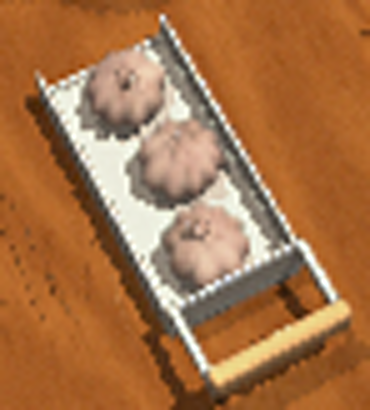

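```bash
cat > m.py <<'E'
from h import *
from scipy.optimize import least_squares
u=lambda q,s,o:(np.array(q)+.5)/s-.5+o
T=[((-125,-43,57),(698,70)),((-137,-43,57),(729,70)),((-125,43,57),(716,321)),((-137,43,57),(745,320)),((85,-43,30),(63,86)),((85,43,30),(70,325))]
S=[((-125,-43,57),(335,302)),((-137,-43,57),(350,312)),((-125,43,57),(208,372)),((85,43,30),(37,75)),((85,-43,30),(163,15))]
def W(p,L): 
    L=np.array(L,float);c,s=np.cos(p[2]),np.sin(p[2]);return np.c_[L[:,0]*c-L[:,1]*s+p[0],L[:,0]*s+L[:,1]*c+p[1],L[:,2]]
def res(p,w=(1,1)):
    r=[]
    if w[0]: r.append(proj("top",W(p,[t[0] for t in T]))-[u(t[1],7,np.array([315,205])) for t in T])
    if w[1]: r.append(proj("scene",W(p,[t[0] for t in S]))-[u(t[1],5,np.array([222,242])) for t in S])
    return np.vstack(r).ravel()
for w in((1,1),(1,0),(0,1)):
    f=least_squares(res,[450,-190,1.57],args=(w,),x_scale=[1,1,.01]);p=f.x
    print("tray",w,p[:2].round(1),np.degrees(p[2]).round(2),"handle",W(p,[(-131,0,46)])[0].round(1),"res",f.fun.round(1))
def circ(P):
    f=least_squares(lambda c:np.hypot(P[:,0]-c[0],P[:,1]-c[1])-c[2],[*P.mean(0),80],loss="soft_l1");return f.x.round(1)
for n,seed,z in(("top",(150,229),12),("scene",(180,165),12)):
    a=cv2.imread(f"pics/{n}0.png");m=np.zeros((386,514),np.uint8)
    cv2.floodFill(a.copy(),m,seed,255,(22,22,22),(22,22,22),4|cv2.FLOODFILL_MASK_ONLY|cv2.FLOODFILL_FIXED_RANGE|255<<8)
    c=max(cv2.findContours(m[1:-1,1:-1],0,1)[0],key=cv2.contourArea)[:,0]
    c=cv2.convexHull(c)[:,0]
    print("lid",n,circ(np.array([ray(n,q,z) for q in c])),len(c))
a=cv2.imread("pics/top0.png");hsv=cv2.cvtColor(a,40)
m=((hsv[...,1]<70)&(hsv[...,2]>60)).astype(np.uint8);m[:, :222]=0;m[:,322:]=0;m[:168]=0;m[260:]=0
c=max(cv2.findContours(cv2.morphologyEx(m,2,np.ones((3,3))),0,1)[0],key=cv2.contourArea)
c=cv2.convexHull(c)[:,0];print("crock",circ(np.array([ray("top",q,115) for q in c])),len(c))
print("mill,jar,glass", [ray("top",p,z).round() for p,z in (((181,129),123),((310,121),97),((249,123),102))])
E
python3 m.py
```

```text
tray (1, 1) [ 454.2 -186. ] 88.71 handle [ 451.2 -316.9   46. ] res [-0.5 -0.2  0.1 -0.3 -0.5  0.3  0.5  0.4  0.7 -1.   0.9 -0.   1.1 -1.2
  0.3  0.6 -1.4 -0.4 -0.9  0.2 -0.5 -0. ]
tray (1, 0) [ 453.6 -185.5] 88.96 handle [ 451.2 -316.5   46. ] res [-0.8 -0.2 -0.2 -0.3 -0.6  0.3  0.4  0.4  0.5 -0.6  0.8  0.4]
tray (0, 1) [ 455.  -186.6] 88.34 handle [ 451.2 -317.6   46. ] res [ 1.2 -0.9  0.5  0.9 -1.3 -0.3 -0.5  0.1  0.   0. ]
lid top [481.8 295.3  73.2] 34
lid scene [483.8 298.7  73. ] 26
crock [504.6  25.6  87.4] 38
mill,jar,glass [array([705., 235.]), array([723., -70.]), array([721.,  76.])]
```

```bash
cat > go.py <<'E'
import sys,numpy as np
from workcell import state
from scipy.spatial.transform import Rotation as R
s=state();t=[float(a) for a in sys.argv[1:]]
r=R.from_euler("xyz",s["ee_rot"],degrees=True);y=s["ee_rot"][2]
d=r.inv().apply(np.array(t[:3])-s["ee_pos"])/1000
dy=-((t[3]-y+180)%360-180) if len(t)>3 else 0
print("t",s["time_s"],"pos",s["ee_pos"].round(1),"rot",s["ee_rot"].round(1),"F",s["force"].round(1),"w",round(s["gripper_width"],1),round(s["gripper_force"],1),"q6",round(s["qpos"][5]),"\nshift",d.round(4),"yaw",round(np.radians(dy),4))
E
python3 go.py 451.2 -316.9 130 88.7
python3 -m crank '[{"grip":0.0912,"x":0.0338,"y":-0.0139,"z":0.0,"yaw":-0.125},{"grip":0.0912,"x":0.0675,"y":-0.0277,"z":0.0,"yaw":-0.25},{"grip":0.0912,"x":0.101,"y":-0.0416,"z":0.0,"yaw":-0.374},{"grip":0.0912,"x":0.135,"y":-0.0554,"z":0.0,"yaw":-0.5},{"grip":0.0912,"x":0.169,"y":-0.069,"z":0.0,"yaw":-0.624}]'
python3 go.py 451.2 -316.9 130 88.7
```

```text
t 0.1 pos [ 169.7 -548.9  227.2] rot [-179.9   -0.    17.2] F [0.1 0.2 0.5] w 91.2 0.0 q6 -1 
shift [ 0.3375 -0.1384  0.0975] yaw -1.2483
time_s: 0.52
ee_pos: [311.7, -432.1, 227.6]
ee_rot: [-180.0, -0.0, 53.2]
force: [0.2, -0.2, 0.4]
gripper_width: 91.5
gripper_force: 0.0
t 0.5167 pos [ 311.7 -432.1  227.6] rot [-180.    -0.    53.2] F [ 0.2 -0.2  0.4] w 91.5 0.0 q6 -19 
shift [0.1758 0.0429 0.0976] yaw -0.6187
```

```bash
python3 -m crank '[{"grip":0.0912,"x":0.0352,"y":0.0086,"z":0.0195,"yaw":-0.124},{"grip":0.0912,"x":0.0703,"y":0.0172,"z":0.039,"yaw":-0.247},{"grip":0.0912,"x":0.1055,"y":0.0257,"z":0.0585,"yaw":-0.371},{"grip":0.0912,"x":0.1406,"y":0.0343,"z":0.078,"yaw":-0.495},{"grip":0.0912,"x":0.1758,"y":0.0429,"z":0.0976,"yaw":-0.6187}]'
python3 -m crank '[{"grip":0.0912},{"grip":0.0912},{"grip":0.0912},{"grip":0.0912},{"grip":0.0912}]' >/dev/null
python3 go.py 451.2 -316.9 130 88.7
python3 - <<'E'
from h import *
ims=[]
s=state()
for n in("top","scene"):
    f=grab_frame(n)[:,:,::-1]
    # fingertips expected projections
    c=np.array([451.2,-316.9])
    p=proj(n,[[*c,57]])[0];x,y=int(p[0]),int(p[1])
    x=min(max(x,50),461);y=min(max(y,55),328)
    ims.append(cv2.resize(f[y-55:y+55,x-50:x+50],None,fx=4,fy=4,interpolation=cv2.INTER_CUBIC));print(x,y)
cv2.imwrite("pics/c3.png",np.hstack(ims))
E
```

```text
time_s: 0.93
ee_pos: [452.0, -317.6, 129.3]
ee_rot: [-180.0, 0.0, 88.7]
force: [-0.2, -1.3, -1.0]
gripper_width: 91.4
gripper_force: 0.0
t 0.9333 pos [ 452.  -317.6  129.3] rot [-180.     0.    88.7] F [-0.2 -1.3 -1. ] w 91.4 0.0 q6 -35 
shift [ 0.0007 -0.0008 -0.0007] yaw 0.0006
417 232
276 310validation failed for argument at $[0]...
```

View pics/c3.png

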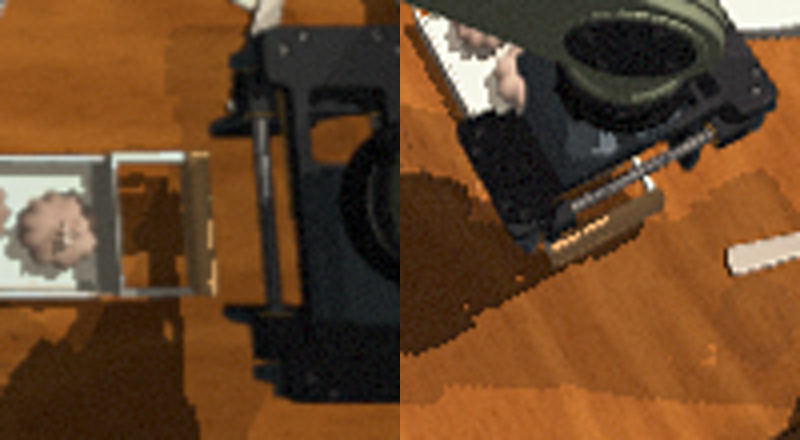

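```bash
python3 -m crank '[{"grip":0.0912,"x":0.0,"y":-0.0008,"z":0.02,"yaw":0},{"grip":0.0912,"x":0.0,"y":-0.0008,"z":0.04,"yaw":0},{"grip":0.0912,"x":0.0,"y":-0.0008,"z":0.05,"yaw":0},{"grip":0.0912,"x":0.0,"y":-0.0008,"z":0.05,"yaw":0},{"grip":0.0912,"x":0.0,"y":-0.0008,"z":0.05,"yaw":0}]' >/dev/null
python3 go.py 451.2 -316.9 41 88.7
python3 -m crank '[{"grip":0.0912,"x":0.0,"y":0,"z":0.003,"yaw":0},{"grip":0.0912,"x":0.0,"y":0,"z":0.006,"yaw":0},{"grip":0.0912,"x":0.0,"y":0,"z":0.009,"yaw":0},{"grip":0.0912,"x":0.0,"y":0,"z":0.012,"yaw":0},{"grip":0.0912,"x":0.0,"y":0,"z":0.014,"yaw":0}]' 
python3 go.py 451.2 -316.9 41 88.7
```

```text
t 1.45 pos [ 449.9 -319.6   80.4] rot [-180.    -0.    88.3] F [ 0.3 -0.9  0.6] w 91.1 0.0 q6 -35 
shift [0.0027 0.0012 0.0394] yaw -0.0068
time_s: 1.87
ee_pos: [450.2, -319.1, 66.2]
ee_rot: [180.0, 0.0, 88.4]
force: [-0.2, -0.0, -1.0]
gripper_width: 91.4
gripper_force: 0.0
t 1.8667 pos [ 450.2 -319.1   66.2] rot [180.    0.   88.4] F [-0.2 -0.  -1. ] w 91.4 0.0 q6 -35 
shift [0.0023 0.0009 0.0252] yaw -0.0057
```

```bash
python3 -m crank '[{"grip":0.0912,"x":0.0023,"y":0.0009,"z":0.002,"yaw":-0.0057},{"grip":0.0912,"x":0.0023,"y":0.0009,"z":0.008,"yaw":-0.0057},{"grip":0.0912,"x":0.0023,"y":0.0009,"z":0.014,"yaw":-0.0057},{"grip":0.0912,"x":0.0023,"y":0.0009,"z":0.020,"yaw":-0.0057},{"grip":0.0912,"x":0.0023,"y":0.0009,"z":0.025,"yaw":-0.0057}]' 
python3 -m crank '[{"grip":0.08,"x":0.0,"y":0,"z":0.0,"yaw":0},{"grip":0.08,"x":0.0,"y":0,"z":0.0,"yaw":0},{"grip":0.08,"x":0.0,"y":0,"z":0.0,"yaw":0},{"grip":0.08,"x":0.0,"y":0,"z":0.0,"yaw":0},{"grip":0.08,"x":0.0,"y":0,"z":0.0,"yaw":0}]' 25
python3 go.py 451.2 -316.9 41 88.7
```

```text
time_s: 2.28
ee_pos: [451.0, -316.6, 40.4]
ee_rot: [-180.0, -0.0, 88.7]
force: [0.4, -0.2, 0.5]
gripper_width: 91.5
gripper_force: 0.0
time_s: 2.7
ee_pos: [451.2, -316.8, 41.4]
ee_rot: [-180.0, 0.0, 88.7]
force: [-0.1, 0.6, -2.6]
gripper_width: 85.8
gripper_force: 25.0
t 2.7 pos [ 451.2 -316.8   41.4] rot [-180.     0.    88.7] F [-0.1  0.6 -2.6] w 85.8 25.0 q6 -35 
shift [-0.0001  0.      0.0004] yaw 0.0003
```

```bash
python3 -m crank '[{"grip":0.08,"x":0.0,"y":0,"z":0.0,"yaw":0},{"grip":0.08,"x":0.0,"y":0,"z":0.0,"yaw":0},{"grip":0.08,"x":0.0,"y":0,"z":-0.005,"yaw":0},{"grip":0.08,"x":0.0,"y":0,"z":-0.01,"yaw":0},{"grip":0.08,"x":0.0,"y":0,"z":-0.015,"yaw":0}]' 60
python3 -m crank '[{"grip":0.08,"x":0.0,"y":0,"z":-0.006,"yaw":0},{"grip":0.08,"x":0.0,"y":0,"z":-0.012,"yaw":0},{"grip":0.08,"x":0.0,"y":0,"z":-0.018,"yaw":0},{"grip":0.08,"x":0.0,"y":0,"z":-0.024,"yaw":0},{"grip":0.08,"x":0.0,"y":0,"z":-0.03,"yaw":0}]' 60
python3 - <<'E'
from h import *
print(state()["torque"])
a=grab_frame("top")[190:280,300:440,::-1];b=grab_frame("scene")[220:340,200:320,::-1]
cv2.imwrite("pics/c4.png",np.hstack([cv2.resize(a,(466,300)),cv2.resize(b,(300,300))]))
E
```

```text
time_s: 3.12
ee_pos: [451.4, -317.0, 57.0]
ee_rot: [180.0, 0.0, 88.7]
force: [1.2, -0.7, -3.2]
gripper_width: 85.9
gripper_force: 60.0
time_s: 3.53
ee_pos: [451.3, -316.9, 87.1]
ee_rot: [180.0, 0.0, 88.7]
force: [0.2, -0.1, -2.7]
gripper_width: 85.6
gripper_force: 60.0
[-0.33196086 -0.14924916 -0.0108    ]
```

View pics/c4.png

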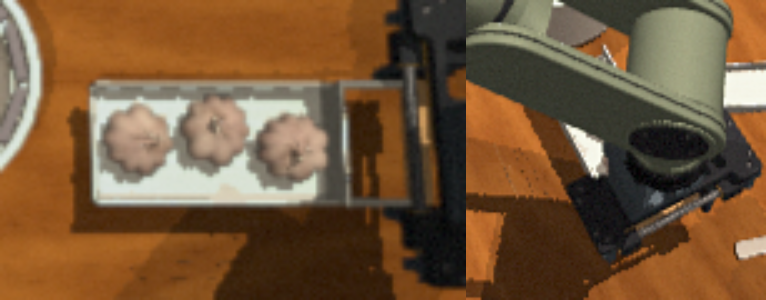

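```bash
python3 -m crank '[{"grip":0.08,"x":0.0,"y":0,"z":-0.01,"yaw":0},{"grip":0.08,"x":0.0,"y":0,"z":-0.025,"yaw":0},{"grip":0.08,"x":0.0,"y":0,"z":-0.043,"yaw":0},{"grip":0.08,"x":0.0,"y":0,"z":-0.061,"yaw":0},{"grip":0.08,"x":0.0,"y":0,"z":-0.08,"yaw":0}]' >/dev/null
python3 -m crank '[{"grip":0.08,"x":0.0,"y":0.002,"z":-0.015,"yaw":0},{"grip":0.08,"x":0.003,"y":0.008,"z":-0.025,"yaw":0},{"grip":0.08,"x":0.01,"y":0.018,"z":-0.03,"yaw":-0.01},{"grip":0.08,"x":0.02,"y":0.028,"z":-0.03,"yaw":-0.02},{"grip":0.08,"x":0.032,"y":0.038,"z":-0.03,"yaw":-0.0227}]' 
python3 go.py 504.6 -213 196 90
```

```text
time_s: 4.47
ee_pos: [490.7, -284.9, 196.1]
ee_rot: [-180.0, -0.0, 90.0]
force: [1.0, 0.3, -3.7]
gripper_width: 85.4
gripper_force: 60.0
t 4.4667 pos [ 490.7 -284.9  196.1] rot [-180.   -0.   90.] F [ 1.   0.3 -3.7] w 85.4 60.0 q6 -31 
shift [0.0719 0.0139 0.0001] yaw 0.0004
```

```bash
python3 -m crank '[{"grip":0.08,"x":0.014,"y":0.008,"z":0,"yaw":0},{"grip":0.08,"x":0.030,"y":0.013,"z":0,"yaw":0},{"grip":0.08,"x":0.046,"y":0.014,"z":0,"yaw":0},{"grip":0.08,"x":0.061,"y":0.014,"z":0,"yaw":0},{"grip":0.08,"x":0.072,"y":0.014,"z":0,"yaw":0}]' >/dev/null
python3 -m crank '[{"grip":0.08,"x":0.0,"y":0,"z":0.003,"yaw":0},{"grip":0.08,"x":0,"y":0,"z":0.009,"yaw":0},{"grip":0.08,"x":0,"y":0,"z":0.016,"yaw":0},{"grip":0.08,"x":0,"y":0,"z":0.023,"yaw":0},{"grip":0.08,"x":0,"y":0,"z":0.03,"yaw":0}]'
python3 go.py 504.6 -213 158 90
python3 - <<'E'
from h import *
print(state()["torque"])
a=grab_frame("top")[140:290,220:420,::-1];b=grab_frame("scene")[150:300,180:330,::-1]
cv2.imwrite("pics/c5.png",np.hstack([cv2.resize(a,(440,330)),cv2.resize(b,(330,330))]))
E
```

```text
time_s: 5.3
ee_pos: [503.7, -214.3, 165.2]
ee_rot: [-180.0, -0.0, 90.0]
force: [-0.5, 1.0, -3.0]
gripper_width: 85.9
gripper_force: 60.0
t 5.3 pos [ 503.7 -214.3  165.2] rot [-180.   -0.   90.] F [-0.5  1.  -3. ] w 85.9 60.0 q6 -24 
shift [0.0013 0.001  0.0072] yaw -0.0008
[-0.31990381 -0.04330804  0.04037992]
```

View pics/c5.png

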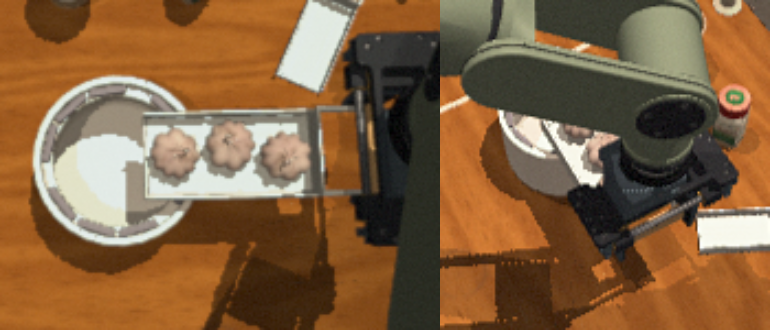

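```bash
python3 -m crank '[{"grip":0.08,"x":0.001,"y":0.001,"z":0.003,"yaw":0},{"grip":0.08,"x":0.001,"y":0.001,"z":0.005,"yaw":0},{"grip":0.08,"x":0.001,"y":0.001,"z":0.006,"yaw":0},{"grip":0.08,"x":0.001,"y":0.001,"z":0.006,"yaw":0},{"grip":0.08,"x":0.001,"y":0.001,"z":0.006,"yaw":0}]'
python3 -m crank '[{"grip":0.08,"x":0,"y":0,"z":0,"yaw":0},{"grip":0.08,"x":0,"y":0,"z":0,"yaw":0},{"grip":0.08,"x":0,"y":0,"z":0,"yaw":0},{"grip":0.08,"x":0,"y":0,"z":0,"yaw":0},{"grip":0.08,"x":0,"y":0,"z":0,"yaw":0}]' 15
python3 -c "
from workcell import *;print(state()['torque'])"
```

```text
time_s: 5.82
ee_pos: [505.1, -212.7, 160.5]
ee_rot: [180.0, 0.0, 90.0]
force: [-0.6, 1.0, -2.4]
gripper_width: 85.1
gripper_force: 60.0
time_s: 6.23
ee_pos: [505.1, -212.7, 160.6]
ee_rot: [180.0, 0.0, 90.0]
force: [0.5, 0.5, -0.7]
gripper_width: 86.0
gripper_force: 15.0
[-0.1108489  -0.10587582 -0.03065439]
```

```bash
python3 -m crank '[{"grip":0.08,"x":0.003,"y":0,"z":-0.007,"yaw":0},{"grip":0.08,"x":0.007,"y":0,"z":-0.016,"yaw":0},{"grip":0.08,"x":0.0115,"y":0,"z":-0.026,"yaw":0},{"grip":0.08,"x":0.017,"y":0,"z":-0.038,"yaw":0},{"grip":0.08,"x":0.0255,"y":0,"z":-0.051,"yaw":0}]' 12
python3 go.py 504.6 -187 212 90
python3 -m crank '[{"grip":0.08,"x":0.003,"y":0,"z":-0.004,"yaw":0},{"grip":0.08,"x":0.007,"y":0,"z":-0.009,"yaw":0},{"grip":0.08,"x":0.011,"y":0,"z":-0.014,"yaw":0},{"grip":0.08,"x":0.015,"y":0,"z":-0.018,"yaw":0},{"grip":0.08,"x":0.020,"y":0,"z":-0.023,"yaw":0}]'
python3 - <<'E'
from h import *
print(state()["torque"])
a=grab_frame("top")[140:290,220:420,::-1];b=grab_frame("scene")[150:300,180:330,::-1]
cv2.imwrite("pics/c6.png",np.hstack([cv2.resize(a,(440,330)),cv2.resize(b,(330,330))]))
E
```

```text
time_s: 6.65
ee_pos: [504.8, -186.8, 212.6]
ee_rot: [180.0, 0.0, 90.0]
force: [0.7, 0.7, -3.1]
gripper_width: 85.8
gripper_force: 12.0
t 6.65 pos [ 504.8 -186.8  212.6] rot [180.   0.  90.] F [ 0.7  0.7 -3.1] w 85.8 12.0 q6 -22 
shift [-0.0002 -0.0002  0.0006] yaw -0.0
time_s: 7.07
ee_pos: [504.7, -166.9, 234.2]
ee_rot: [-179.9, -0.0, 90.0]
force: [-0.9, -0.1, -3.1]
gripper_width: 86.3
gripper_force: 12.0
[-0.24538221 -0.09282026 -0.00407881]
```

View pics/c6.png

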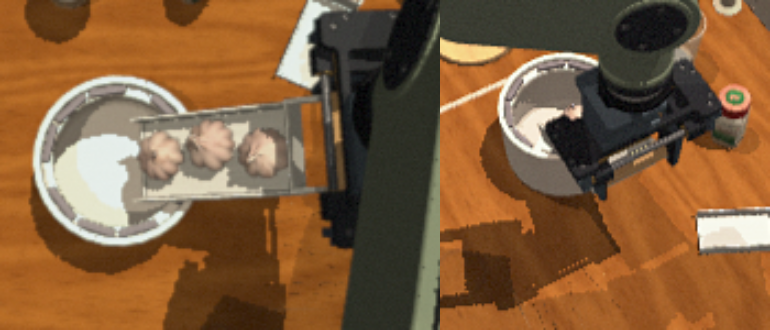

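```bash
python3 -m crank '[{"grip":0.08,"x":0.004,"y":0,"z":-0.004,"yaw":0},{"grip":0.08,"x":0.009,"y":0,"z":-0.008,"yaw":0},{"grip":0.08,"x":0.014,"y":0,"z":-0.012,"yaw":0},{"grip":0.08,"x":0.019,"y":0,"z":-0.016,"yaw":0},{"grip":0.08,"x":0.024,"y":0,"z":-0.02,"yaw":0}]' 9
python3 -c "
from workcell import *;print(state()['torque'])"
python3 -m crank '[{"grip":0.08,"x":0.005,"y":0,"z":-0.003,"yaw":0},{"grip":0.08,"x":0.010,"y":0,"z":-0.006,"yaw":0},{"grip":0.08,"x":0.015,"y":0,"z":-0.01,"yaw":0},{"grip":0.08,"x":0.020,"y":0,"z":-0.013,"yaw":0},{"grip":0.08,"x":0.026,"y":0,"z":-0.016,"yaw":0}]'
python3 - <<'E'
from h import *
print(state()["torque"])
a=grab_frame("top")[...,::-1];cv2.imwrite("pics/k1.png",a)
# pinkish bulb pixels: compare with the first frame's bulb colour
hsv=cv2.cvtColor(a,40);m=((hsv[...,0]<14)|(hsv[...,0]>170))&(hsv[...,1]>35)&(hsv[...,1]<120)&(hsv[...,2]>90);m[:160]=0;m[270:]=0;m[:,:230]=0;m[:,380:]=0
n,l,st,c=cv2.connectedComponentsWithStats(m.astype(np.uint8));print([(st[i,4],c[i].round()) for i in range(1,n) if st[i,4]>25])
E
```

```text
time_s: 7.58
ee_pos: [504.9, -142.6, 254.7]
ee_rot: [-180.0, 0.0, 90.0]
force: [-0.1, -0.9, -2.7]
gripper_width: 86.0
gripper_force: 9.0
[-0.11669842 -0.03815423 -0.01341235]
time_s: 8.0
ee_pos: [504.9, -116.8, 270.7]
ee_rot: [180.0, 0.0, 90.0]
force: [0.2, 0.1, -2.4]
gripper_width: 86.0
gripper_force: 9.0
[-0.14827658 -0.16815044 -0.02837176]
[(np.int32(448), array([280., 209.])), (np.int32(39), array([298., 224.]))]
```

```bash
python3 -m crank '[{"grip":0.08,"x":0.005,"y":0,"z":-0.002,"yaw":0},{"grip":0.08,"x":0.011,"y":0,"z":-0.004,"yaw":0},{"grip":0.08,"x":0.017,"y":0,"z":-0.006,"yaw":0},{"grip":0.08,"x":0.023,"y":0,"z":-0.008,"yaw":0},{"grip":0.08,"x":0.028,"y":0,"z":-0.01,"yaw":0}]' 8
python3 -m crank '[{"grip":0.08,"x":0,"y":0,"z":0,"yaw":0},{"grip":0.08,"x":0,"y":0,"z":0,"yaw":0},{"grip":0.08,"x":0,"y":0,"z":0,"yaw":0},{"grip":0.08,"x":0,"y":0,"z":0,"yaw":0},{"grip":0.08,"x":0,"y":0,"z":0,"yaw":0}]'
python3 - <<'E'
from h import *
print(state()["torque"])
a=grab_frame("top")[120:290,200:400,::-1];cv2.imwrite("pics/c7.png",cv2.resize(a,(700,595),interpolation=cv2.INTER_CUBIC))
E
```

```text
time_s: 8.47
ee_pos: [504.9, -88.4, 280.5]
ee_rot: [180.0, -0.0, 90.0]
force: [0.1, 0.6, -1.5]
gripper_width: 86.1
gripper_force: 8.0
time_s: 8.88
ee_pos: [504.9, -89.4, 280.2]
ee_rot: [-180.0, 0.0, 90.0]
force: [-0.3, -0.1, -2.2]
gripper_width: 85.8
gripper_force: 8.0
[-0.12901087 -0.10571977 -0.01957419]
```

View pics/c7.png

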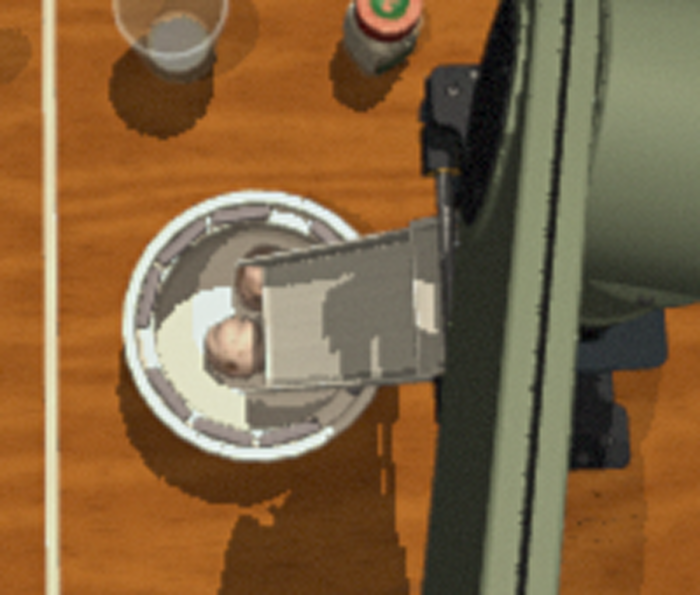

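```bash
python3 -m crank '[{"grip":0.08,"x":0,"y":0,"z":-0.005,"yaw":0},{"grip":0.08,"x":0,"y":0,"z":-0.02,"yaw":0},{"grip":0.08,"x":0,"y":0,"z":-0.04,"yaw":0},{"grip":0.08,"x":0,"y":0,"z":-0.06,"yaw":0},{"grip":0.08,"x":0,"y":0,"z":-0.08,"yaw":0}]' 40
python3 -m crank '[{"grip":0.08,"x":-0.01,"y":-0.004,"z":-0.006,"yaw":0},{"grip":0.08,"x":-0.03,"y":-0.01,"z":-0.01,"yaw":0},{"grip":0.08,"x":-0.05,"y":-0.02,"z":-0.01,"yaw":0},{"grip":0.08,"x":-0.072,"y":-0.03,"z":-0.01,"yaw":0},{"grip":0.08,"x":-0.093,"y":-0.035,"z":-0.01,"yaw":0}]'
python3 -m crank '[{"grip":0.08,"x":0,"y":0,"z":0.02,"yaw":0},{"grip":0.08,"x":0,"y":0,"z":0.045,"yaw":0},{"grip":0.08,"x":0,"y":0,"z":0.075,"yaw":0},{"grip":0.08,"x":0,"y":0,"z":0.1,"yaw":0},{"grip":0.08,"x":0,"y":0,"z":0.12,"yaw":0}]'
python3 - <<'E'
from h import *
print(state()["torque"])
a=grab_frame("top")[...,::-1];cv2.imwrite("pics/k2.png",a)
hsv=cv2.cvtColor(a,40);b=cv2.imread("pics/top0.png");hb=cv2.cvtColor(b,40)
mk=lambda h:((h[...,0]<14)|(h[...,0]>170))&(h[...,1]>35)&(h[...,1]<120)&(h[...,2]>70)
m=mk(hsv)
for name,M,(r0,r1,c0,c1) in(("before tray",mk(hb),(215,255,325,395)),("crock",m,(178,246,240,308)),("crock before",mk(hb),(178,246,240,308))):
    Z=M[r0:r1,c0:c1].astype(np.uint8);n,l,st,c=cv2.connectedComponentsWithStats(Z);print(name,[(int(st[i,4]),(c[i]+[c0,r0]).round(0).tolist()) for i in range(1,n) if st[i,4]>25])
E
```

```text
time_s: 9.35
ee_pos: [504.8, -89.3, 361.5]
ee_rot: [-180.0, 0.0, 90.0]
force: [0.6, 0.2, -2.4]
gripper_width: 85.9
gripper_force: 40.0
time_s: 9.77
ee_pos: [468.3, -183.7, 370.1]
ee_rot: [-179.9, 0.0, 90.0]
force: [-0.6, 0.0, -2.4]
gripper_width: 85.5
gripper_force: 40.0
time_s: 10.18
ee_pos: [470.0, -194.0, 255.9]
ee_rot: [179.7, 1.7, 90.2]
force: [-12.2, -31.2, 34.6]
gripper_width: 86.1
gripper_force: 40.0
[-5.27053198  2.30750571  0.24194515]
before tray [(130, [361.0, 228.0]), (158, [336.0, 235.0]), (153, [380.0, 232.0])]
crock [(199, [275.0, 200.0]), (97, [267.0, 221.0]), (60, [289.0, 214.0]), (63, [287.0, 224.0])]
crock before []
```

```bash
python3 -m crank '[{"grip":0.08,"x":0,"y":0,"z":-0.03,"yaw":0},{"grip":0.08,"x":0,"y":0,"z":-0.06,"yaw":0},{"grip":0.08,"x":0,"y":0,"z":-0.08,"yaw":0},{"grip":0.08,"x":0,"y":0,"z":-0.1,"yaw":0},{"grip":0.08,"x":0,"y":0,"z":-0.1,"yaw":0}]'
python3 - <<'E'
from h import *
print(state()["torque"])
a=grab_frame("top")[130:290,180:420,::-1];b=grab_frame("scene")[110:310,170:340,::-1];cv2.imwrite("pics/c8.png",np.hstack([cv2.resize(a,(480,320)),cv2.resize(b,(300,320))]))
E
```

```text
time_s: 10.65
ee_pos: [471.0, -183.5, 354.1]
ee_rot: [179.6, 0.2, 90.0]
force: [1.1, -0.4, -0.7]
gripper_width: 85.6
gripper_force: 40.0
[-0.1500921  -0.14259484 -0.00398003]
```

View pics/c8.png

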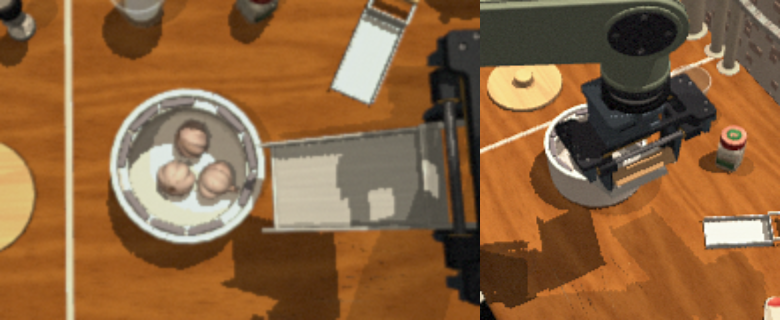

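Run:
```python
from h import *
for th in range(20,75,5):
    t=np.radians(th);y=-183.5+216*np.cos(t)-16*np.sin(t);z=359-216*np.sin(t)-16*np.cos(t)
    print(th,round(y),round(z),proj("top",[[471-43,y,z],[471+43,y,z]]).round(1).tolist())
```

```text
20 14 270 [[281.6, 246.7], [279.9, 199.3]]
25 6 253 [[285.9, 246.6], [284.2, 200.3]]
30 -4 237 [[290.8, 246.4], [289.0, 201.1]]
35 -16 222 [[296.3, 246.1], [294.4, 201.9]]
40 -28 208 [[302.2, 245.9], [300.2, 202.5]]
45 -42 195 [[308.5, 245.7], [306.5, 203.1]]
50 -57 183 [[315.2, 245.5], [313.1, 203.5]]
55 -73 173 [[322.2, 245.3], [320.0, 203.8]]
60 -89 164 [[329.6, 245.0], [327.3, 204.0]]
65 -107 156 [[337.3, 244.8], [334.9, 204.2]]
70 -125 151 [[345.3, 244.5], [342.7, 204.2]]
```

```bash
python3 -m crank '[{"grip":0.08,"x":-0.012,"y":0,"z":0,"yaw":0},{"grip":0.08,"x":-0.028,"y":0,"z":0,"yaw":0},{"grip":0.08,"x":-0.045,"y":0,"z":0,"yaw":0},{"grip":0.08,"x":-0.06,"y":0,"z":0,"yaw":0},{"grip":0.08,"x":-0.066,"y":0,"z":0,"yaw":0}]'
python3 -m crank '[{"grip":0.08,"x":0,"y":0,"z":0.02,"yaw":0},{"grip":0.08,"x":0,"y":0,"z":0.045,"yaw":0},{"grip":0.08,"x":0,"y":0,"z":0.07,"yaw":0},{"grip":0.08,"x":0,"y":0,"z":0.095,"yaw":0},{"grip":0.08,"x":0,"y":0,"z":0.11,"yaw":0}]' >/dev/null
python3 -m crank '[{"grip":0.08,"x":0,"y":0,"z":0.01,"yaw":0},{"grip":0.08,"x":0,"y":0,"z":0.018,"yaw":0},{"grip":0.08,"x":0,"y":0,"z":0.026,"yaw":0},{"grip":0.08,"x":0,"y":0,"z":0.03,"yaw":0},{"grip":0.08,"x":0,"y":0,"z":0.033,"yaw":0}]' 12
python3 go.py 471 -250 195 90
```

```text
time_s: 11.17
ee_pos: [469.2, -250.5, 348.0]
ee_rot: [-179.8, -0.0, 89.9]
force: [0.9, 0.5, -2.1]
gripper_width: 86.0
gripper_force: 40.0
time_s: 12.0
ee_pos: [470.2, -248.3, 207.3]
ee_rot: [180.0, 0.0, 90.0]
force: [0.1, 0.4, -2.1]
gripper_width: 86.1
gripper_force: 12.0
t 12.0 pos [ 470.2 -248.3  207.3] rot [180.   0.  90.] F [ 0.1  0.4 -2.1] w 86.1 12.0 q6 -29 
shift [-0.0017  0.0008  0.0123] yaw 0.0001
```

```bash
python3 -m crank '[{"grip":0.08,"x":-0.003,"y":0,"z":0.009,"yaw":0},{"grip":0.08,"x":-0.007,"y":0,"z":0.019,"yaw":0},{"grip":0.08,"x":-0.013,"y":0,"z":0.029,"yaw":0},{"grip":0.08,"x":-0.023,"y":0,"z":0.038,"yaw":0},{"grip":0.08,"x":-0.034,"y":0,"z":0.047,"yaw":0}]'
python3 -m crank '[{"grip":0.08,"x":-0.008,"y":0,"z":0.008,"yaw":0},{"grip":0.08,"x":-0.016,"y":0,"z":0.016,"yaw":0},{"grip":0.08,"x":-0.024,"y":0,"z":0.024,"yaw":0},{"grip":0.08,"x":-0.032,"y":0,"z":0.032,"yaw":0},{"grip":0.08,"x":-0.038,"y":0,"z":0.042,"yaw":0}]'
python3 go.py 471 -320 120 90
```

```text
time_s: 12.42
ee_pos: [469.8, -283.0, 159.2]
ee_rot: [-180.0, 0.0, 90.0]
force: [0.5, -0.0, -1.8]
gripper_width: 85.8
gripper_force: 12.0
time_s: 12.83
ee_pos: [470.3, -321.7, 118.0]
ee_rot: [179.9, 0.1, 90.0]
force: [-0.2, -3.1, 1.4]
gripper_width: 85.9
gripper_force: 12.0
t 12.8333 pos [ 470.3 -321.7  118. ] rot [1.799e+02 1.000e-01 9.000e+01] F [-0.2 -3.1  1.4] w 85.9 12.0 q6 -35 
shift [ 0.0017  0.0007 -0.002 ] yaw -0.0001
```

```bash
python3 -m crank '[{"grip":0.08,"x":-0.008,"y":0,"z":0.006,"yaw":0},{"grip":0.08,"x":-0.016,"y":0,"z":0.013,"yaw":0},{"grip":0.08,"x":-0.023,"y":0,"z":0.021,"yaw":0},{"grip":0.08,"x":-0.028,"y":0,"z":0.03,"yaw":0},{"grip":0.08,"x":-0.032,"y":0,"z":0.04,"yaw":0}]'
python3 -m crank '[{"grip":0.08,"x":-0.004,"y":0,"z":0.008,"yaw":0},{"grip":0.08,"x":-0.007,"y":0,"z":0.016,"yaw":0},{"grip":0.08,"x":-0.009,"y":0,"z":0.024,"yaw":0},{"grip":0.08,"x":-0.01,"y":0,"z":0.029,"yaw":0},{"grip":0.08,"x":-0.01,"y":0,"z":0.033,"yaw":0}]'
python3 go.py 471 -364 41 90
```

```text
time_s: 13.25
ee_pos: [470.1, -353.1, 77.6]
ee_rot: [180.0, 0.1, 90.0]
force: [-0.3, -1.5, -0.4]
gripper_width: 85.4
gripper_force: 12.0
time_s: 13.67
ee_pos: [470.1, -362.7, 44.8]
ee_rot: [180.0, 0.1, 90.0]
force: [-2.8, -2.2, 13.8]
gripper_width: 85.7
gripper_force: 12.0
t 13.6667 pos [ 470.1 -362.7   44.8] rot [1.8e+02 1.0e-01 9.0e+01] F [-2.8 -2.2 13.8] w 85.7 12.0 q6 -39 
shift [-0.0013  0.0009  0.0038] yaw 0.0005
```

```bash
python3 -m crank '[{"grip":0.08,"x":0,"y":0,"z":-0.001,"yaw":0},{"grip":0.0912,"x":0,"y":0,"z":-0.001,"yaw":0},{"grip":0.0912,"x":0,"y":0,"z":-0.001,"yaw":0},{"grip":0.0912,"x":0,"y":0,"z":-0.001,"yaw":0},{"grip":0.0912,"x":0,"y":0,"z":-0.001,"yaw":0}]'
python3 -m crank '[{"grip":0.0912,"x":0,"y":0,"z":-0.003,"yaw":0},{"grip":0.0912,"x":0,"y":0,"z":-0.007,"yaw":0},{"grip":0.0912,"x":0,"y":0,"z":-0.014,"yaw":0},{"grip":0.0912,"x":0,"y":0,"z":-0.022,"yaw":0},{"grip":0.0912,"x":0,"y":0,"z":-0.03,"yaw":0}]'
python3 -m crank '[{"grip":0.0912,"x":0,"y":0,"z":-0.02,"yaw":0},{"grip":0.0912,"x":0,"y":0,"z":-0.05,"yaw":0},{"grip":0.0912,"x":0,"y":0,"z":-0.085,"yaw":0},{"grip":0.0912,"x":0,"y":0,"z":-0.12,"yaw":0},{"grip":0.0912,"x":0,"y":0,"z":-0.15,"yaw":0}]'
python3 - <<'E'
from h import *
a=grab_frame("top")[...,::-1];cv2.imwrite("pics/k3.png",a)
# white tray floor / expected outline check
h=cv2.cvtColor(a,40);m=((h[...,1]<60)&(h[...,2]>150)).astype(np.uint8);m[:195]=0;m[270:]=0;m[:,:316]=0
n,l,st,c=cv2.connectedComponentsWithStats(m);print([st[i].tolist() for i in range(1,n) if st[i,4]>20])
exp=[[470-43,-147,30],[470+43,-147,30],[470-43,-317,45],[470+43,-317,45]];print(proj("top",exp).round(1).tolist())
E
```

```text
time_s: 14.08
ee_pos: [470.2, -362.1, 46.8]
ee_rot: [180.0, 0.0, 90.0]
force: [0.5, -0.6, 0.5]
gripper_width: 91.5
gripper_force: 0.0
time_s: 14.5
ee_pos: [470.1, -362.3, 77.4]
ee_rot: [180.0, 0.0, 90.0]
force: [-0.8, -0.4, 0.3]
gripper_width: 91.2
gripper_force: 0.0
time_s: 14.92
ee_pos: [470.2, -362.3, 229.9]
ee_rot: [179.9, 0.1, 90.0]
force: [0.8, 0.0, 0.8]
gripper_width: 91.2
gripper_force: 0.0
[[424, 195, 9, 11, 74], [476, 197, 10, 47, 220], [500, 196, 11, 5, 26], [422, 207, 18, 4, 27], [393, 209, 23, 1, 23], [354, 210, 30, 2, 32], [351, 213, 63, 32, 1574], [494, 219, 4, 24, 37], [484, 266, 7, 4, 26]]
[[344.3, 244.7], [342.1, 209.7], [416.5, 242.7], [413.2, 207.1]]
```

```bash
cat > circ.py <<'E'
from h import *
from scipy.optimize import minimize
from scipy.ndimage import map_coordinates
a=np.linspace(0,2*np.pi,240,endpoint=False)
def fit(img,n,x0,z,r,rng=(0,2*np.pi)):
    g=cv2.GaussianBlur(cv2.imread(img),(0,0),.7).astype(float)
    def smp(c,r):
        p=proj(n,np.c_[c[0]+r*np.cos(a),c[1]+r*np.sin(a),0*a+z]);return np.stack([map_coordinates(g[...,k],[p[:,1],p[:,0]],order=1) for k in range(3)],1)
    f=lambda c:-np.mean(np.minimum(np.linalg.norm(smp(c,r+2.5)-smp(c,r-2.5),axis=1),60))
    best=min(((f((x0[0]+i,x0[1]+j)),x0[0]+i,x0[1]+j) for i in range(-8,9,2) for j in range(-8,9,2)))
    o=minimize(f,best[1:],method="Nelder-Mead");return o.x.round(1),round(o.fun,1)
if __name__=="__main__":
    for n in("top","scene"):
        i=f"pics/{n}0.png"
        print(n,"lid",fit(i,n,(482,296),12,75),"knob",fit(i,n,(482,296),36,18),"crock out",fit(i,n,(504.6,25.6),115,88),"in",fit(i,n,(504.6,25.6),115,80))
E
python3 circ.py; python3 go.py 482 296 200 90
```

```text
top lid (array([482., 296.]), np.float64(-60.0)) knob (array([473.7, 290. ]), np.float64(-39.9)) crock out (array([502.6,  25.6]), np.float64(-60.0)) in (array([504.2,  26. ]), np.float64(-57.6))
scene lid (array([482.7, 298.3]), np.float64(-59.9)) knob (array([485.6, 294.8]), np.float64(-31.8)) crock out (array([508.,  27.]), np.float64(-59.5)) in (array([505.9,  26. ]), np.float64(-57.9))
t 14.9667 pos [ 472.5 -364.3  236.3] rot [179.3   0.5  90. ] F [ 1.9 -2.   3.6] w 91.6 0.0 q6 -39 
shift [0.6606 0.0091 0.0304] yaw 0.0
```

```bash
sed -i 's/,60))/,200))/' circ.py; python3 circ.py
```

```text
Traceback (most recent call last):
  File "circ.py", line 15, in <module>
    print(n,"lid",fit(i,n,(482,296),12,75),"knob",fit(i,n,(482,296),36,18),"crock out",fit(i,n,(504.6,25.6),115,88),"in",fit(i,n,(504.6,25.6),115,80))
                  ~~~^^^^^^^^^^^^^^^^^^^^^
  File "circ.py", line 10, in fit
    best=min(((f((x0[0]+i,x0[1]+j)),x0[0]+i,x0[1]+j) for i in range(-8,9,2) for j in range(-8,9,2)))
  File "circ.py", line 10, in <genexpr>
    best=min(((f((x0[0]+i,x0[1]+j)),x0[0]+i,x0[1]+j) for i in range(-8,9,2) for j in range(-8,9,2)))
               ~^^^^^^^^^^^^^^^^^^^
  File "circ.py", line 9, in <lambda>
    f=lambda c:-np.mean(np.minimum(np.linalg.norm(smp(c,r+2.5)-smp(c,r-2.5),axis=1),200))
                                                               ~~~^^^^^^^^^
  File "circ.py", line 8, in smp
    p=proj(n,np.c_[c[0]+r*np.cos(a),c[1]+r*np.sin(a),0*a+z]);return np.stack([map_coordinates(g[...,k],[p[:,1],p[:,0]],order=1) for k in range(3)],1)
  File "h.py", line 7, in proj
    m=camera_model(n);c=np.array(m["R"])@np.array(X,float).T+np.array(m["t"])[:,None];p=np.array(m["intrinsics"])@c;return (p[:2]/p[2]).T
ValueError: time passes only in moves, steps and waits
```

```bash
sed -i 's/^def ray/import functools\ncamera_model=functools.lru_cache(camera_model)\ndef ray/' h.py; python3 circ.py
```

```text
top lid (array([481.9, 295.5]), np.float64(-94.4)) knob (array([475. , 292.1]), np.float64(-57.9)) crock out (array([504.9,  25.8]), np.float64(-183.3)) in (array([505.3,  25.6]), np.float64(-121.7))
scene lid (array([484. , 298.6]), np.float64(-88.8)) knob (array([485.8, 296.3]), np.float64(-41.8)) crock out (array([507.5,  27.4]), np.float64(-145.0)) in (array([507.4,  27. ]), np.float64(-109.7))
```

```bash
python3 -m crank '[{"grip":0.0912,"x":0.02,"y":0.001,"z":0,"yaw":0},{"grip":0.0912,"x":0.055,"y":0.002,"z":0,"yaw":0},{"grip":0.0912,"x":0.093,"y":0.004,"z":0,"yaw":0},{"grip":0.0912,"x":0.131,"y":0.006,"z":0,"yaw":0},{"grip":0.0912,"x":0.169,"y":0.008,"z":0,"yaw":0}]' >/dev/null
python3 -m crank '[{"grip":0.0912,"x":0.038,"y":0,"z":0,"yaw":0},{"grip":0.0912,"x":0.076,"y":0,"z":0,"yaw":0},{"grip":0.0912,"x":0.114,"y":0,"z":0,"yaw":0},{"grip":0.0912,"x":0.152,"y":0,"z":0,"yaw":0},{"grip":0.0912,"x":0.19,"y":0,"z":0,"yaw":0}]' >/dev/null
python3 -m crank '[{"grip":0.0912,"x":0.038,"y":0,"z":0,"yaw":0},{"grip":0.0912,"x":0.076,"y":0,"z":0,"yaw":0},{"grip":0.0912,"x":0.114,"y":0,"z":0,"yaw":0},{"grip":0.0912,"x":0.15,"y":0,"z":0,"yaw":0},{"grip":0.0912,"x":0.18,"y":0,"z":0,"yaw":0}]'
python3 go.py 482.5 296.5 130 90
```

```text
time_s: 16.22
ee_pos: [477.6, 179.3, 227.1]
ee_rot: [179.9, -0.0, 90.1]
force: [-0.0, 0.5, -0.3]
gripper_width: 91.2
gripper_force: 0.0
t 16.2167 pos [477.6 179.3 227.1] rot [179.9  -0.   90.1] F [-0.   0.5 -0.3] w 91.2 0.0 q6 19 
shift [0.1171 0.005  0.0973] yaw 0.0012
```

```bash
python3 -m crank '[{"grip":0.0912,"x":0.03,"y":0.001,"z":0.02,"yaw":0},{"grip":0.0912,"x":0.06,"y":0.002,"z":0.05,"yaw":0},{"grip":0.0912,"x":0.09,"y":0.004,"z":0.08,"yaw":0},{"grip":0.07,"x":0.112,"y":0.005,"z":0.097,"yaw":0},{"grip":0.07,"x":0.117,"y":0.005,"z":0.097,"yaw":0}]' >/dev/null
python3 -m crank '[{"grip":0.07,"x":0,"y":0,"z":0.01,"yaw":0},{"grip":0.07,"x":0,"y":0,"z":0.03,"yaw":0},{"grip":0.07,"x":0,"y":0,"z":0.05,"yaw":0},{"grip":0.07,"x":0,"y":0,"z":0.065,"yaw":0},{"grip":0.07,"x":0,"y":0,"z":0.07,"yaw":0}]' 
python3 -m crank '[{"grip":0.07,"x":0,"y":0,"z":0,"yaw":0},{"grip":0.07,"x":0,"y":0,"z":0,"yaw":0},{"grip":0.07,"x":0,"y":0,"z":0,"yaw":0},{"grip":0.07,"x":0,"y":0,"z":0,"yaw":0},{"grip":0.07,"x":0,"y":0,"z":0,"yaw":0}]' >/dev/null
python3 go.py 482.5 296.5 29 90
cp circ.py c2.py
python3 - <<'E'
from circ import *
for n in("top","scene"):
    cv2.imwrite(f"pics/k4{n}.png",grab_frame(n)[...,::-1])
print(fit("pics/k4top.png","top",(482,296),12,75))
E
```

```text
time_s: 17.05
ee_pos: [482.4, 291.9, 58.5]
ee_rot: [-179.9, 0.1, 89.9]
force: [-0.1, 0.6, 0.0]
gripper_width: 69.7
gripper_force: 0.0
t 17.4667 pos [483.5 294.   60.4] rot [ 1.799e+02 -1.000e-01  9.000e+01] F [-1.7 -0.1  0.3] w 69.8 0.0 q6 30 
shift [ 0.0025 -0.0011  0.0314] yaw 0.0
(array([481.9, 296.2]), np.float64(-48.5))
```

```bash
python3 -m crank '[{"grip":0.07,"x":0.002,"y":-0.001,"z":0.008,"yaw":0},{"grip":0.07,"x":0.002,"y":-0.001,"z":0.016,"yaw":0},{"grip":0.07,"x":0.002,"y":-0.001,"z":0.024,"yaw":0},{"grip":0.07,"x":0.002,"y":-0.001,"z":0.028,"yaw":0},{"grip":0.07,"x":0.002,"y":-0.001,"z":0.031,"yaw":0}]' 
python3 -m crank '[{"grip":0.05,"x":0,"y":0,"z":0,"yaw":0},{"grip":0.03,"x":0,"y":0,"z":0,"yaw":0},{"grip":0.03,"x":0,"y":0,"z":0,"yaw":0},{"grip":0.03,"x":0,"y":0,"z":0,"yaw":0},{"grip":0.03,"x":0,"y":0,"z":0,"yaw":0}]' 20
python3 -m crank '[{"grip":0.03,"x":0,"y":0,"z":0,"yaw":0},{"grip":0.03,"x":0,"y":0,"z":0,"yaw":0},{"grip":0.03,"x":0,"y":0,"z":0,"yaw":0},{"grip":0.03,"x":0,"y":0,"z":-0.002,"yaw":0},{"grip":0.03,"x":0,"y":0,"z":-0.006,"yaw":0}]' 45
python3 go.py 482.5 296.5 29 90
```

```text
time_s: 17.98
ee_pos: [481.3, 295.5, 27.0]
ee_rot: [-179.9, 0.1, 90.0]
force: [0.8, -0.1, 0.8]
gripper_width: 69.7
gripper_force: 0.0
time_s: 18.4
ee_pos: [482.2, 295.9, 28.6]
ee_rot: [180.0, -0.0, 90.0]
force: [0.0, -0.5, -0.1]
gripper_width: 39.4
gripper_force: 0.0
time_s: 18.82
ee_pos: [481.1, 295.4, 33.8]
ee_rot: [-179.9, 0.1, 90.0]
force: [0.5, 0.5, -1.5]
gripper_width: 35.0
gripper_force: 45.0
t 18.8167 pos [481.1 295.4  33.8] rot [-1.799e+02  1.000e-01  9.000e+01] F [ 0.5  0.5 -1.5] w 35.0 45.0 q6 30 
shift [0.0011 0.0014 0.0047] yaw 0.0001
```

```bash
python3 -m crank '[{"grip":0.03,"x":0,"y":0,"z":-0.015,"yaw":0},{"grip":0.03,"x":0,"y":0,"z":-0.045,"yaw":0},{"grip":0.03,"x":0,"y":0,"z":-0.08,"yaw":0},{"grip":0.03,"x":0,"y":0,"z":-0.115,"yaw":0},{"grip":0.03,"x":0,"y":0,"z":-0.145,"yaw":0}]' 60
python3 -m crank '[{"grip":0.03,"x":-0.015,"y":0.003,"z":0,"yaw":0},{"grip":0.03,"x":-0.045,"y":0.007,"z":0,"yaw":0},{"grip":0.03,"x":-0.08,"y":0.012,"z":0,"yaw":0},{"grip":0.03,"x":-0.115,"y":0.018,"z":0,"yaw":0},{"grip":0.03,"x":-0.15,"y":0.023,"z":0,"yaw":0}]' >/dev/null
python3 -m crank '[{"grip":0.03,"x":-0.03,"y":0,"z":0,"yaw":0},{"grip":0.03,"x":-0.06,"y":0,"z":0,"yaw":0},{"grip":0.03,"x":-0.085,"y":0,"z":0,"yaw":0},{"grip":0.03,"x":-0.105,"y":0,"z":0,"yaw":0},{"grip":0.03,"x":-0.12,"y":0,"z":0,"yaw":0}]' >/dev/null
python3 -m crank '[{"grip":0.03,"x":0,"y":0,"z":0,"yaw":0},{"grip":0.03,"x":0,"y":0,"z":0,"yaw":0},{"grip":0.03,"x":0,"y":0,"z":0,"yaw":0},{"grip":0.03,"x":0,"y":0,"z":0,"yaw":0},{"grip":0.03,"x":0,"y":0,"z":0,"yaw":0}]' >/dev/null
python3 go.py 505.8 26.3 178 90
python3 - <<'E'
from circ import *
p=state()["ee_pos"];z=p[2]-28+12
for n in("top","scene"):
    f=f"pics/k5{n}.png";cv2.imwrite(f,grab_frame(n)[...,::-1])
    print(n,fit(f,n,p[:2],z,75),"under",fit(f,n,p[:2],z-12,75),p.round(1))
E
```

```text
time_s: 19.23
ee_pos: [481.8, 295.8, 181.5]
ee_rot: [180.0, -0.0, 90.0]
force: [0.8, 0.8, -2.4]
gripper_width: 34.7
gripper_force: 60.0
t 20.4833 pos [504.9  26.7 179.3] rot [-180.    -0.    90.1] F [-0.1  0.2 -2.3] w 34.4 60.0 q6 2 
shift [-0.0004  0.0009  0.0013] yaw 0.0014
top (array([495.6,  21.3]), np.float64(-38.1)) under (array([494.9,  20.7]), np.float64(-39.6)) [504.9  26.7 179.3]
scene (array([505.6,  28.2]), np.float64(-52.5)) under (array([508.7,  35. ]), np.float64(-51.8)) [504.9  26.7 179.3]
```

Run:
```python
from h import *
from scipy.optimize import least_squares
b=cv2.imread("pics/top0.png");print("lid col",cv2.cvtColor(b,40)[240,155],b[240,155])
def run(img,n,z,x0):
    h=cv2.cvtColor(cv2.imread(img),40);m=((abs(h[...,0].astype(int)-18)<8)&(h[...,1]>60)&(h[...,1]<160)&(h[...,2]>140)).astype(np.uint8)
    k=proj(n,[[*x0,z]])[0].astype(int);M=np.zeros_like(m);cv2.circle(M,tuple(int(v) for v in k),45,1,-1);m=cv2.morphologyEx(m*M,2,np.ones((3,3)))
    c=np.vstack(cv2.findContours(m,0,1)[0])[:,0];P=np.array([ray(n,q,z) for q in c])
    d=np.hypot(*(P-x0).T);P=P[abs(d-74)<8];a=np.degrees(np.arctan2(*(P-x0).T[::-1]))
    f=least_squares(lambda c:np.hypot(*(P-c[:2]).T)-73.3,x0,loss="soft_l1");print(img,f.x.round(1),len(P),np.histogram(a,8,(-180,180))[0],round(np.sqrt(np.mean(f.fun**2)),1))
run("pics/top0.png","top",12,(482,296));run("pics/scene0.png","scene",12,(482,296))
run("pics/k5top.png","top",163,(505,26.7));run("pics/k5scene.png","scene",163,(505,26.7))
```

```text
lid col [ 18 132 207] [100 165 207]
pics/top0.png [481.6 295.1] 165 [21 22 20 20 20 20 21 21] 0.7
pics/scene0.png [483.8 297.8] 106 [12 16 13 12 13 16 12 12] 1.2
pics/k5top.png [507.1  24.7] 45 [ 9 25  0  0  0  0 11  0] 2.6
pics/k5scene.png [505.6  26.9] 68 [10 20 16 15  7  0  0  0] 1.3
```

```bash
python3 -m crank '[{"grip":0.03,"x":0,"y":0.001,"z":0.007,"yaw":0},{"grip":0.03,"x":0,"y":0.001,"z":0.016,"yaw":0},{"grip":0.03,"x":0,"y":0.001,"z":0.024,"yaw":0},{"grip":0.03,"x":0,"y":0.001,"z":0.03,"yaw":0},{"grip":0.03,"x":0,"y":0.001,"z":0.032,"yaw":0}]' 
python3 -m crank '[{"grip":0.03,"x":0,"y":0,"z":0.001,"yaw":0},{"grip":0.03,"x":0,"y":0,"z":0.002,"yaw":0},{"grip":0.03,"x":0,"y":0,"z":0.003,"yaw":0},{"grip":0.03,"x":0,"y":0,"z":0.004,"yaw":0},{"grip":0.03,"x":0,"y":0,"z":0.005,"yaw":0}]' 
python3 go.py 505.8 26.3 140 90
```

```text
time_s: 21.0
ee_pos: [504.9, 25.8, 145.6]
ee_rot: [-179.8, 0.0, 90.0]
force: [-0.9, -0.6, -1.9]
gripper_width: 34.5
gripper_force: 60.0
time_s: 21.42
ee_pos: [506.1, 25.8, 142.5]
ee_rot: [180.0, 0.0, 90.0]
force: [0.4, 0.1, -2.3]
gripper_width: 34.9
gripper_force: 60.0
t 21.4167 pos [506.1  25.8 142.5] rot [180.   0.  90.] F [ 0.4  0.1 -2.3] w 34.9 60.0 q6 2 
shift [ 0.0005 -0.0003  0.0025] yaw 0.0001
```

No contact yet, so the lid underside has entered the bore. I'll lower it slowly from here.

```bash
python3 -m crank '[{"grip":0.03,"x":0,"y":0,"z":0.001,"yaw":0},{"grip":0.03,"x":0,"y":0,"z":0.002,"yaw":0},{"grip":0.03,"x":0,"y":0,"z":0.003,"yaw":0},{"grip":0.03,"x":0,"y":0,"z":0.004,"yaw":0},{"grip":0.03,"x":0,"y":0,"z":0.004,"yaw":0}]' 
python3 -m crank '[{"grip":0.03,"x":0,"y":0,"z":0.001,"yaw":0},{"grip":0.03,"x":0,"y":0,"z":0.002,"yaw":0},{"grip":0.03,"x":0,"y":0,"z":0.003,"yaw":0},{"grip":0.03,"x":0,"y":0,"z":0.004,"yaw":0},{"grip":0.03,"x":0,"y":0,"z":0.004,"yaw":0}]'
```

```text
time_s: 21.83
ee_pos: [506.0, 25.8, 139.4]
ee_rot: [180.0, 0.0, 90.0]
force: [-2.0, 0.8, 5.1]
gripper_width: 34.6
gripper_force: 60.0
time_s: 22.25
ee_pos: [506.0, 25.8, 135.9]
ee_rot: [179.9, 0.0, 90.0]
force: [-2.9, -0.1, 8.8]
gripper_width: 34.5
gripper_force: 60.0
```

```bash
python3 -m crank '[{"grip":0.03,"x":0,"y":0,"z":0.001,"yaw":0},{"grip":0.03,"x":0,"y":0,"z":0.002,"yaw":0},{"grip":0.03,"x":0,"y":0,"z":0.003,"yaw":0},{"grip":0.03,"x":0,"y":0,"z":0.004,"yaw":0},{"grip":0.03,"x":0,"y":0,"z":0.004,"yaw":0}]' 
python3 -m crank '[{"grip":0.03,"x":0,"y":0,"z":0.001,"yaw":0},{"grip":0.03,"x":0,"y":0,"z":0.001,"yaw":0},{"grip":0.03,"x":0,"y":0,"z":0.002,"yaw":0},{"grip":0.03,"x":0,"y":0,"z":0.002,"yaw":0},{"grip":0.03,"x":0,"y":0,"z":0.002,"yaw":0}]' 
python3 -c "
from workcell import *;print(state()['torque'])"
```

```text
time_s: 22.67
ee_pos: [506.0, 25.8, 131.9]
ee_rot: [179.9, 0.0, 90.0]
force: [-2.4, -0.2, 8.0]
gripper_width: 34.3
gripper_force: 60.0
time_s: 23.08
ee_pos: [506.0, 25.8, 131.5]
ee_rot: [179.9, 0.0, 90.0]
force: [-6.8, 0.5, 19.6]
gripper_width: 34.1
gripper_force: 60.0
[-0.10720807  1.19041085 -0.01949064]
```

```bash
python3 -m crank '[{"grip":0.03,"x":0,"y":0,"z":0.001,"yaw":0},{"grip":0.03,"x":0,"y":0,"z":0.001,"yaw":0},{"grip":0.03,"x":0,"y":0,"z":0.001,"yaw":0},{"grip":0.03,"x":0,"y":0,"z":0.001,"yaw":0},{"grip":0.03,"x":0,"y":0,"z":0.001,"yaw":0}]' 
python3 -m crank '[{"grip":0.045,"x":0,"y":0,"z":-0.001,"yaw":0},{"grip":0.06,"x":0,"y":0,"z":-0.002,"yaw":0},{"grip":0.06,"x":0,"y":0,"z":-0.002,"yaw":0},{"grip":0.06,"x":0,"y":0,"z":-0.002,"yaw":0},{"grip":0.06,"x":0,"y":0,"z":-0.002,"yaw":0}]' 
python3 -m crank '[{"grip":0.06,"x":0,"y":0,"z":-0.01,"yaw":0},{"grip":0.06,"x":0,"y":0,"z":-0.02,"yaw":0},{"grip":0.06,"x":0,"y":0,"z":-0.03,"yaw":0},{"grip":0,"x":0,"y":0,"z":-0.04,"yaw":0},{"grip":0,"x":0,"y":0,"z":-0.04,"yaw":0}]' 20
python3 -m crank '[{"grip":0,"x":0,"y":0,"z":0,"yaw":0},{"grip":0,"x":0,"y":0,"z":0,"yaw":0},{"grip":0,"x":0,"y":0,"z":0,"yaw":0},{"grip":0,"x":0,"y":0,"z":0,"yaw":0},{"grip":0,"x":0,"y":0,"z":0,"yaw":0}]'
```

```text
time_s: 23.5
ee_pos: [506.0, 25.8, 131.5]
ee_rot: [179.9, 0.0, 90.0]
force: [-8.8, -0.2, 24.9]
gripper_width: 34.2
gripper_force: 60.0
time_s: 23.92
ee_pos: [506.7, 25.8, 129.4]
ee_rot: [179.9, 0.0, 90.0]
force: [1.8, 0.1, 2.1]
gripper_width: 59.5
gripper_force: 0.9
time_s: 24.33
ee_pos: [507.5, 25.9, 172.1]
ee_rot: [179.7, -0.0, 90.0]
force: [-0.0, -0.4, -0.6]
gripper_width: 49.2
gripper_force: 0.0
time_s: 24.75
ee_pos: [505.7, 25.8, 168.9]
ee_rot: [-179.9, 0.0, 90.0]
force: [-0.3, -0.1, -0.2]
gripper_width: 16.3
gripper_force: 0.0
```

```bash
python3 -m crank '[{"grip":0,"x":0,"y":0.03,"z":0,"yaw":0},{"grip":0,"x":0,"y":0.052,"z":0.005,"yaw":0},{"grip":0,"x":0,"y":0.052,"z":0.02,"yaw":0},{"grip":0,"x":0,"y":0.052,"z":0.03,"yaw":0},{"grip":0,"x":0,"y":0.052,"z":0.034,"yaw":0}]' >/dev/null
python3 go.py 557.8 25.8 130 90
python3 -m crank '[{"grip":0,"x":0,"y":0,"z":0.001,"yaw":0},{"grip":0,"x":0,"y":0,"z":0.002,"yaw":0},{"grip":0,"x":0,"y":0,"z":0.003,"yaw":0},{"grip":0,"x":0,"y":0,"z":0.004,"yaw":0},{"grip":0,"x":0,"y":0,"z":0.005,"yaw":0}]'
```

```text
t 25.1667 pos [556.3  25.7 133.1] rot [-179.7    0.    90. ] F [-0.1 -0.8  0.6] w 0.3 0.0 q6 1 
shift [0.0001 0.0015 0.0031] yaw 0.0001
time_s: 25.58
ee_pos: [558.1, 25.8, 130.9]
ee_rot: [179.9, 0.0, 90.0]
force: [-0.5, 0.7, 0.5]
gripper_width: 0.7
gripper_force: 0.0
```

```bash
python3 -m crank '[{"grip":0,"x":0,"y":0,"z":0.001,"yaw":0},{"grip":0,"x":0,"y":0,"z":0.001,"yaw":0},{"grip":0,"x":0,"y":0,"z":0.002,"yaw":0},{"grip":0,"x":0,"y":0,"z":0.003,"yaw":0},{"grip":0,"x":0,"y":0,"z":0.003,"yaw":0}]'
python3 -m crank '[{"grip":0,"x":0,"y":0,"z":-0.006,"yaw":0},{"grip":0,"x":0,"y":0,"z":-0.036,"yaw":0},{"grip":0,"x":0,"y":-0.03,"z":-0.04,"yaw":0},{"grip":0,"x":0,"y":-0.07,"z":-0.04,"yaw":0},{"grip":0,"x":0,"y":-0.104,"z":-0.04,"yaw":0}]'
python3 -m crank '[{"grip":0,"x":0,"y":0,"z":0.01,"yaw":0},{"grip":0,"x":0,"y":0,"z":0.022,"yaw":0},{"grip":0,"x":0,"y":0,"z":0.03,"yaw":0},{"grip":0,"x":0,"y":0,"z":0.035,"yaw":0},{"grip":0,"x":0,"y":0,"z":0.036,"yaw":0}]'
```

```text
time_s: 26.0
ee_pos: [557.9, 25.8, 129.3]
ee_rot: [180.0, 0.0, 90.0]
force: [-3.6, -0.0, 10.3]
gripper_width: 0.5
gripper_force: 5.4
time_s: 26.42
ee_pos: [452.6, 25.8, 167.7]
ee_rot: [180.0, 0.0, 90.0]
force: [0.0, 0.1, -1.0]
gripper_width: 0.6
gripper_force: 0.0
time_s: 26.83
ee_pos: [453.7, 25.8, 130.5]
ee_rot: [-179.9, 0.0, 90.0]
force: [0.7, -0.2, 0.1]
gripper_width: 0.5
gripper_force: 0.0
```

```bash
python3 -m crank '[{"grip":0,"x":0,"y":0,"z":0.001,"yaw":0},{"grip":0,"x":0,"y":0,"z":0.001,"yaw":0},{"grip":0,"x":0,"y":0,"z":0.002,"yaw":0},{"grip":0,"x":0,"y":0,"z":0.003,"yaw":0},{"grip":0,"x":0,"y":0,"z":0.003,"yaw":0}]'
python3 -m crank '[{"grip":0,"x":0,"y":0,"z":-0.006,"yaw":0},{"grip":0,"x":0.01,"y":0,"z":-0.036,"yaw":0},{"grip":0,"x":0.052,"y":0.01,"z":-0.04,"yaw":0},{"grip":0,"x":0.052,"y":0.03,"z":-0.04,"yaw":0},{"grip":0,"x":0.052,"y":0.052,"z":-0.04,"yaw":0}]'
python3 -m crank '[{"grip":0,"x":0,"y":0,"z":0.01,"yaw":0},{"grip":0,"x":0,"y":0,"z":0.025,"yaw":0},{"grip":0,"x":0,"y":0,"z":0.036,"yaw":0},{"grip":0,"x":0,"y":0,"z":0.039,"yaw":0},{"grip":0,"x":0,"y":0,"z":0.040,"yaw":0}]'
python3 -m crank '[{"grip":0,"x":0,"y":0,"z":-0.02,"yaw":0},{"grip":0,"x":0,"y":0,"z":-0.04,"yaw":0},{"grip":0,"x":-0.03,"y":0,"z":-0.04,"yaw":0},{"grip":0,"x":-0.07,"y":0,"z":-0.04,"yaw":0},{"grip":0,"x":-0.104,"y":0,"z":-0.04,"yaw":0}]'
python3 -m crank '[{"grip":0,"x":0,"y":0,"z":0.01,"yaw":0},{"grip":0,"x":0,"y":0,"z":0.025,"yaw":0},{"grip":0,"x":0,"y":0,"z":0.036,"yaw":0},{"grip":0,"x":0,"y":0,"z":0.039,"yaw":0},{"grip":0,"x":0,"y":0,"z":0.040,"yaw":0}]'
```

```text
time_s: 27.25
ee_pos: [454.5, 25.8, 129.3]
ee_rot: [179.9, 0.0, 90.0]
force: [-0.7, 0.9, 5.4]
gripper_width: 0.3
gripper_force: 2.6
time_s: 27.67
ee_pos: [506.5, 79.8, 169.8]
ee_rot: [179.9, -0.0, 90.2]
force: [0.2, -1.1, -0.1]
gripper_width: 0.6
gripper_force: 0.0
time_s: 28.08
ee_pos: [505.0, 77.6, 129.2]
ee_rot: [-179.9, 0.0, 90.0]
force: [-4.1, -0.1, 15.0]
gripper_width: 0.7
gripper_force: 7.5
time_s: 28.5
ee_pos: [505.5, -27.5, 168.9]
ee_rot: [180.0, 0.0, 90.1]
force: [-0.2, -0.1, -0.5]
gripper_width: 0.7
gripper_force: 0.0
time_s: 28.92
ee_pos: [504.7, -26.5, 129.2]
ee_rot: [-179.9, 0.1, 90.0]
force: [-5.8, -2.3, 16.0]
gripper_width: 0.5
gripper_force: 8.2
```

```bash
python3 -m crank '[{"grip":0,"x":0,"y":0,"z":-0.02,"yaw":0},{"grip":0,"x":0,"y":0,"z":-0.05,"yaw":0},{"grip":0,"x":0,"y":0,"z":-0.08,"yaw":0},{"grip":0,"x":0,"y":0,"z":-0.11,"yaw":0},{"grip":0,"x":0,"y":0,"z":-0.14,"yaw":0}]' >/dev/null
python3 -m crank '[{"grip":0,"x":0.03,"y":-0.02,"z":0,"yaw":0},{"grip":0,"x":0.065,"y":-0.04,"z":0,"yaw":0},{"grip":0,"x":0.1,"y":-0.06,"z":0,"yaw":0},{"grip":0,"x":0.135,"y":-0.08,"z":0,"yaw":0},{"grip":0,"x":0.17,"y":-0.1,"z":0,"yaw":0}]' >/dev/null
python3 -m crank '[{"grip":0,"x":0.035,"y":0,"z":0,"yaw":0},{"grip":0,"x":0.07,"y":0,"z":0,"yaw":0},{"grip":0,"x":0.1,"y":0,"z":0,"yaw":0},{"grip":0,"x":0.13,"y":0,"z":0,"yaw":0},{"grip":0,"x":0.14,"y":0,"z":0,"yaw":0}]'
python3 - <<'E'
from circ import *
for n in("top","scene"):
    f=f"pics/k6{n}.png";cv2.imwrite(f,grab_frame(n)[...,::-1])
    print(n,"lid",fit(f,n,(505,26),115,75),"crock",fit(f,n,(505,26),115,88),fit(f,n,(505,26),115,80))
a=cv2.imread("pics/k6top.png");b=cv2.imread("pics/top0.png")
for nm,(r0,r1,c0,c1) in dict(glass=(105,145,230,268),mill=(118,152,168,200),jar=(108,145,296,322)).items(): print(nm,np.abs(a[r0:r1,c0:c1].astype(int)-b[r0:r1,c0:c1]).mean().round(1))
# tray: handle wood ends and floor extents
h=cv2.cvtColor(a,40);m=((abs(h[...,0].astype(int)-19)<6)&(h[...,2]>170)&(h[...,1]<170)).astype(np.uint8);m[:195]=0;m[260:]=0;m[:,:400]=0
n,l,st,c=cv2.connectedComponentsWithStats(m);print([(st[i].tolist(),[ray("top",c[i],57).round(1).tolist()]) for i in range(1,n) if st[i,4]>20])
h0=cv2.cvtColor(b,40)
for H in(h0,h):
    w=((H[...,1]<70)&(H[...,2]>130)).astype(np.uint8);w[:195]=0;w[270:]=0;w[:,:318]=0;w[:,475:]=0
    n,l,st,c=cv2.connectedComponentsWithStats(w);print([st[i].tolist() for i in range(1,n) if st[i,4]>40])
E
```

```text
time_s: 30.17
ee_pos: [405.1, 287.4, 268.0]
ee_rot: [-180.0, -0.1, 90.2]
force: [0.3, -1.4, -0.3]
gripper_width: 0.3
gripper_force: 0.0
top lid (array([502.1,  27.4]), np.float64(-76.3)) crock (array([505.1,  25.6]), np.float64(-189.9)) (array([503.8,  33.7]), np.float64(-108.5))
scene lid (array([505.2,  22.1]), np.float64(-83.0)) crock (array([507.5,  27.3]), np.float64(-143.6)) (array([507.4,  27.1]), np.float64(-120.3))
glass 7.8
mill 9.5
jar 7.6
[([424, 195, 10, 11, 72], [[527.7, -352.0]]), ([442, 207, 9, 35, 165], [[468.4, -386.1]])]
[[424, 195, 10, 11, 79], [395, 215, 18, 12, 61], [326, 216, 67, 2, 84], [324, 220, 68, 31, 1033], [397, 244, 18, 7, 42]]
[[424, 195, 10, 11, 79], [422, 207, 18, 5, 43], [350, 208, 73, 38, 2152], [425, 233, 19, 11, 47]]
```

Run:
```python
from h import *
a=cv2.imread("pics/k6top.png").astype(int);b=cv2.imread("pics/top0.png").astype(int)
print("static",np.abs(a-b)[90:120,100:160].mean().round(1),np.abs(a-b)[285:310,200:240].mean().round(1))
for nm,(r0,r1,c0,c1) in dict(glass=(105,145,230,268),mill=(118,152,168,200),jar=(108,145,296,322)).items():
    t=cv2.imread("pics/top0.png")[r0:r1,c0:c1];R=cv2.matchTemplate(cv2.imread("pics/k6top.png")[r0-8:r1+8,c0-8:c1+8],t,5);print(nm,np.array(cv2.minMaxLoc(R)[3])-8,R.max().round(2))
print("lip",ray("top",(350,228),5),ray("top",(350,245),30),ray("top",(350,209),30))
best=[]
for n in("top","scene"):
    g=cv2.GaussianBlur(cv2.imread(f"pics/k6{n}.png"),(0,0),.6).astype(np.float32);e=sum(np.abs(cv2.Sobel(g[...,k],5,1,0))+np.abs(cv2.Sobel(g[...,k],5,0,1)) for k in range(3));best.append((n,e))
L=[];add=lambda p,q:L.append(np.linspace(p,q,60))
for s in(-43,43): add((85,s,30),(-85,s,30));add((-131,s,57),(-85,s,45)) if 0 else None
add((-85,-43,45),(-85,43,45));add((-137,-43,57),(-137,43,57));add((-125,-43,57),(-125,43,57));add((85,-43,7),(85,43,7));add((85,-43,30),(85,-43,7));add((85,43,30),(85,43,7))
L=np.vstack(L)
from scipy.ndimage import map_coordinates
from scipy.optimize import minimize
def f(p):
    c,s=np.cos(p[2]),np.sin(p[2]);t=p[3];x=L[:,0]+85;z=L[:,2];X=x*np.cos(t)-z*np.sin(t)-85;Z=x*np.sin(t)+z*np.cos(t)+p[4]
    P=np.c_[X*c-L[:,1]*s+p[0],X*s+L[:,1]*c+p[1],Z];r=0
    for n,e in best:
        q=proj(n,P);r-=map_coordinates(e,[q[:,1],q[:,0]],order=1,mode="nearest").mean()
    return r
for t0 in(-.08,0,.08):
    o=minimize(f,[469,-256,1.571,t0,0],method="Nelder-Mead",options=dict(initial_simplex=np.array([469,-256,1.571,t0,0])+np.vstack([np.zeros(5),np.diag([4,4,.02,.04,4])]),maxiter=2000));print(o.x.round(3),round(o.fun,1))
print("flat",min((f([x,y,w,0,0]),x,y,w) for x in range(465,476) for y in range(-264,-248) for w in(1.55,1.56,1.57,1.58,1.59)))
```

```text
static 7.4 8.5
glass [0 0] 0.99
mill [0 0] 0.97
jar [0 0] 1.0
lip [ 468.17292219 -169.0596934 ] [ 425.80323006 -160.8143793 ] [ 514.21823107 -166.64235288]
[ 4.70145e+02 -2.55715e+02  1.56200e+00  3.00000e-03  5.30000e-01] -2150.9
[ 4.70155e+02 -2.55716e+02  1.56100e+00  3.00000e-03  5.11000e-01] -2150.9
[ 4.70151e+02 -2.55719e+02  1.56200e+00  3.00000e-03  4.95000e-01] -2150.9
flat (np.float32(-2145.844), 470, -256, 1.56)
```

The tray fit gives a tilt of 0.003 rad and a height of 0.5 mm, so it is flat. The bystanders haven't moved and the lid is flush, so I'm handing in.

```bash
python3 -c "
from workcell import *;print(job_done())"
```

```text
the job is handed in; nothing more can be done
None
```

I handed the job in at about 30 s, with no verdict shown: all three garlic bulbs are in the crock, the tray is flat on the worktop well clear of the crock, the lid is flush and level (four touch points within 0.1 mm) but its centring is held only by the bore, and the glass, mill and jar have not moved; while I was setting the tray down it struck something, probably the crock's rim, at about 48 N, and slipped about 23 mm in the grip.

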